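# Let the glazed lid of the bur case down gently

## Task

The glass-topped lid of the dark wooden bur case stands open, leaning back past upright. Nudge it forward from behind, catch it on a finger under its front tab as it falls, and let it down fully shut on that finger without letting it drop or slam, not even the last bit. Do not pinch the lid, press it hard, or disturb the things standing around; finish clear of the case.

Things in the scene. Friction and masses are not known exactly. Their poses are not given: they have to be found in the camera images.
- lid (a joint): hinge angle of the lid, rad: 0 fully shut (lid level on the case), pi/2 upright, 1.9 leaning back against its stop, where it starts. Mass 0.2 to 0.4 kg. A weak hinge friction (0.015 N m) holds it within a few degrees of upright, otherwise it falls freely. Its outer (top) half is lid_c1 (panel) and lid_c2 (tab), its inner (under) half lid_c3 and lid_c4
- case: dark wooden case, brass corners, open on top, bolted to the bench (does not move). Origin: centre of its underside on the bench. 150 mm deep along its own x (front face at x = -75 mm, hinge at x = +75 mm), 190 mm wide along y, 75 mm high, rim 75 mm above the bench. Two maple strips of burs stand fixed inside, tops below the rim
- lid_hinge (a point): middle of the hinge line, on the rear top edge of the case (case frame [75, 0, 75] mm). The hinge line runs along the case's y. The lid's underside plane passes through it. The lid, a wooden frame with a pane, is 12 mm thick, 150 mm long from the hinge without the tab, 190 mm wide
- lid_tab_edge (a point): middle of the free lower edge of the lid's front tab, 178 mm from the hinge, in the plane of the lid's underside. The wooden tab (80 mm wide, 12 mm thick) overhangs the front of the shut case by 28 mm, its underside then 75 mm above the bench. Site axes equal the case's at lid angle 0 and turn with the lid: -x from hinge to tab, +z out of the top face
- pliers: red-handled pliers, loose bystander, 142x50x11 mm, lying to the right; origin under its centre; leave it alone
- doming_cube: brass doming cube, loose bystander, 50 mm cube with round hollows, to the right; origin under its centre; leave it alone
- dish: round glass dish, loose bystander, 81 mm wide, 36 mm high, to the left; origin under its centre; leave it alone
- bur_rack: orange bur rack, loose bystander, 46x62x53 mm, to the left; origin under its centre; leave it alone
- eye_loupe: folding metal loupe, loose bystander, 30x46x16 mm, behind; origin under its centre; leave it alone

How it is judged:
On the way, in this order (a step that is already met when the one before it is completed fails the run):
1. the lid is tipped forward of upright (value of joint lid below 1.5 rad), for 0.02 s.
2. the lid is caught: it rests on a finger under it, part way down, moving slower than 1 rad/s (value of joint lid between 0.25 and 1.28 rad and velocity of joint lid between -1 and 1 rad/s and (contact force between the fingers and lid_c3 above 0.1 N or contact force between the fingers and lid_c4 above 0.1 N)), for 0.2 s.
At the end, for the whole second after the job is handed in: the lid is fully shut (hinge angle under 0.025 rad) and at rest, and nothing touches the robot (value of joint lid below 0.025 rad and velocity of joint lid between -0.05 and 0.05 rad/s).
It fails at once if the lid drops: it falls faster than 1.2 rad/s (0.21 m/s at the tab) below 0.7 rad (value of joint lid below 0.7 rad and velocity of joint lid below -1.2 rad/s).
It fails at once if the lid is pinched: fingers press its outer and inner faces at once, each with over 4 N ((contact force between the fingers and lid_c1 above 4 N or contact force between the fingers and lid_c2 above 4 N) and (contact force between the fingers and lid_c3 above 4 N or contact force between the fingers and lid_c4 above 4 N)).
It fails at once if the lid is pressed with more than 25 N ((contact force between the fingers and lid_c1 above 25 N or contact force between the fingers and lid_c2 above 25 N) or (contact force between the fingers and lid_c3 above 25 N or contact force between the fingers and lid_c4 above 25 N)).
It fails at once if a thing standing around is shifted by more than 15 mm (distance of any of pliers, doming_cube, dish, bur_rack, eye_loupe from where it was at the start of the episode above 0.015 m).
It also fails if it takes over 43 s, if anything falls off the work surface, if the arm or the gripper's body presses on something with over 40 N, if the wrist force passes 120 N, or if a joint passes its speed limit or range.

## Robot

A 7-joint arm with a two-finger parallel gripper is mounted at the origin on a cart in front of the work surface, level with it; the furniture and walls round the work are solid. World frame = base frame: x ahead of the robot, y to its left, z up, the work surface at z = 0. Lengths are in m, angles in rad, forces in N, time in s.
With the tool pointing down it reaches from about 0.4 to 0.9 m from the base axis. Payload 5.6 kg.
Tool frame: the origin (TCP) lies at the very end of the fingers, on their centre line; the grasp point (between the pads) lies 19 mm behind it; z points along the fingers, y is the line along which they close (so a half turn about z gives the same grasp; the last joint's range is limited). The gripper opens to 92 mm and grips with 3 to 60 N. Pads are 20 mm wide; open, the fingers measure 128 mm over their backs; the gripper's body (75 mm by 189 mm) begins 69 mm behind the grasp point.
Start: joints at [1.128, 0.468, -0.012, 1.603, 0.006, 1.071, -0.056], TCP at [0.253, -0.599, 0.215] pointing down, gripper open.
Joint ranges: [-2.53, 2.53], [-0.31, 2.02], [-1.57, 1.55], [0.28, 2.44], [-1.29, 4.43], [0.15, 1.84], [-2.92, 2.92]. Speed limits (rad/s): [2.57, 2.57, 3.14, 3.14, 3.14, 3.14, 3.14].

## Interface

Orientations are given as a rotation vector (axis times angle).
In Python, from workcell import robot gives the robot as it stands.
- The arm moves only by the tool carry_out, never from a script. Its argument "rows" is a list of rows, each a list of 3 entries, a list of its own where there are three numbers: the shift along the tool's x, y, z in cm, then the turn, a rotation vector about the tool's x, y, z in degrees, then the finger opening in cm, from 0 to 9.19. A call has 1 to 20 rows; each row shifts and turns the commanded pose from where the row before left it, along the tool's axes as they then stand; what a row does not reach is not made up. A row lasts 1/12 s, in which the tool goes at most 41.7 mm and 7.16 degrees, less where a joint would pass 70% of its speed; a pose out of reach is approached as far as the arm can. A call is refused whole if a number of a shift passes 4.17 or a number of a turn 7.16, either way. A call with a gripper value outside its range is refused whole. The fingers move at their own pace and stop on an object; the grip force is fixed at half the most. Time passes only in rows, so rows that do not move let the fingers close. It gives the time, the measured TCP pose, the force, the opening and the grip force at its end, in the units of the state.
- robot.read_state(): the state, without advancing time (a new reading comes with each control period).
- robot.camera(name): name is "side" or "top" or "wrist"; returns a dict with "img" (420x560x3 uint8, red, green, blue), "fovy" (degrees; the focal length in pixels is half the picture's height over the tangent of half this angle, whatever the lens; pixels are square), "cx", "cy" (the principal point, pixels), "dist_coeffs" ([k1, k2, p1, p2, k3] as OpenCV has them; the pictures are not rectified), "xyz" and "attitude" of the camera in the world. Camera axes: x right, y up, looking along -z (the intrinsics and any distortion apply to the point x, -y, -z); pixel columns grow to the right and rows downward; lengths in m; the calibration is good to about 2 mm. A picture is of the moment at which its call begins. There is no depth.
- robot.finish_job(): hands the job in; it is judged then, once.
The state is a dict: "time_s": time; "qpos": joint angles; "joint_velocities": joint speeds; "tau": joint torques, N m; "position": TCP position; "tcp_rot": TCP orientation; "contact_force": force on the tool from outside, world axes, zero at the start; "wrist_torque": the same for the moment, N m; "finger_gap": finger opening in m; "finger_force": force on a finger pad.
Only numpy, scipy, OpenCV 4.12 (cv2) and the standard library are available. Lean on these libraries where they do the work, as an engineer would, in place of code of your own. Each camera call takes 0.05 s, during which the arm holds its last target. There are 200 camera calls.

## Working session

There is one attempt and no reset: what is moved stays moved. The work goes in short steps, Python scripts to look and compute and a tool call to move; the robot and the scene stay as the last step left them, time stands still between calls to the robot, and variables do not carry over. Pictures are saved under pics/ and viewed, at most 10 in all, crops included, and the job is handed in when it is done.

Besides the shell and the picture viewer there is one more tool, called after "Emit:" in YAML: its name, and indented under it one key for each argument. carry_out: Moves the arm, as the interface text tells. Its arguments: {"type":"object","properties":{"rows":{"type":"array","items":{"type":"array"}}},"required":["rows"]}

```bash
mkdir -p pics; ls
python3 - <<'E'
from workcell import robot
import cv2
print(robot.read_state())
for n in ("side","top"):
    c=robot.camera(n); cv2.imwrite(f"pics/{n}0.png",cv2.cvtColor(c["img"],cv2.COLOR_RGB2BGR)); c.pop("img"); print(n,c)
E
```

```text
pics
{'time_s': 0.0, 'qpos': array([ 1.12799468,  0.46839091, -0.01159791,  1.6036173 ,  0.00603052,
        1.0714304 , -0.05631588]), 'joint_velocities': array([-0.00059471, -0.00010103, -0.00052692,  0.00021366, -0.0004185 ,
        0.00058324, -0.00144277]), 'tau': array([ 2.54990482e-04, -5.20583260e+01, -1.22224947e-02, -2.43759602e+01,
       -5.66532032e-02,  1.72716746e-02,  2.11294587e-04]), 'position': array([ 0.25269547, -0.59822481,  0.21363409]), 'tcp_rot': array([-3.07734928e+00, -6.23380313e-01,  8.01154215e-04]), 'contact_force': array([-0.13722906,  0.02113207,  0.15072356]), 'wrist_torque': array([-0.02866118,  0.00437905, -0.03807395]), 'finger_force': 0.0, 'finger_gap': 0.09156401144243692}
side {'fovy': 54.05663306644034, 'cx': 278.12617740028674, 'cy': 212.22768040044366, 'dist_coeffs': array([0.00689189, 0.        , 0.        , 0.        , 0.        ]), 'xyz': array([ 0.49606462, -0.91906885,  0.61320825]), 'attitude': array([ 1.03706038, -0.0606809 , -0.10311781])}
top {'fovy': 42.4427867249852, 'cx': 276.48300616229636, 'cy': 207.1514126107855, 'dist_coeffs': array([-0.03461191,  0.        ,  0.        ,  0.        ,  0.        ]), 'xyz': array([ 0.09000197, -0.19126073,  1.30330829]), 'attitude': array([ 0.37383435, -0.23828116, -1.17337524])}
```

View pics/side0.png

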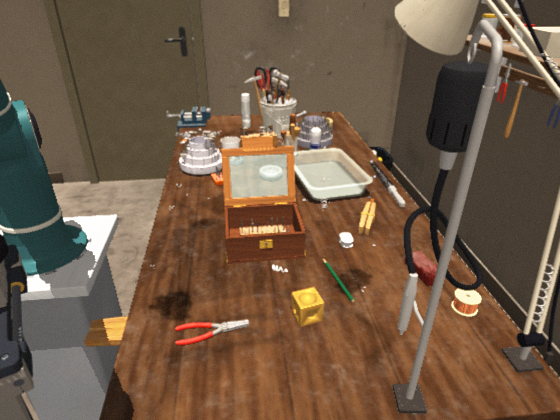

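View pics/top0.png

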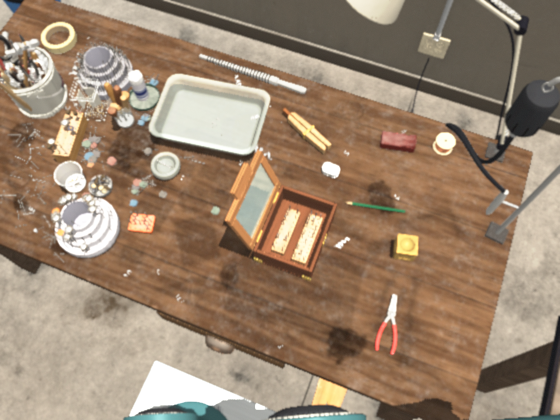

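Side view: the case is at about (264,232), its front faces the camera, and the open lid spans (225-295,137-207). Top view: the case is at about (295,228), the lid leans to the left, the pliers are at (390,325), the cube at (406,247), the dish at (165,165), the rack at (141,223) and the loupe at about (330,170). Next I'll enlarge the case.

Run:
```python
import cv2,numpy as np
a=cv2.imread("pics/side0.png")[130:270,210:320]; b=cv2.imread("pics/top0.png")[145:285,215:345]
o=[cv2.resize(i,None,fx=s,fy=s,interpolation=cv2.INTER_CUBIC) for i,s in((a,4),(b,4))]
def grid(i,x0,y0):
    for k in range(0,i.shape[1]//4,10):
        if (k+x0)%10==0: cv2.putText(i,str(k+x0),(k*4,8),0,.3,(255,255,255)); cv2.line(i,(k*4,10),(k*4,14),(0,255,0))
    for k in range(0,i.shape[0]//4):
        if (k+y0)%10==0: cv2.putText(i,str(k+y0),(0,k*4+3),0,.3,(255,255,255)); cv2.line(i,(18,k*4),(22,k*4),(0,255,0))
    return i
cv2.imwrite("pics/c1.png",grid(o[0],210,130)); 
b2=cv2.resize(b,None,fx=4,fy=4,interpolation=cv2.INTER_CUBIC)
for k in range(0,130):
    if (k+215)%10==0: cv2.putText(b2,str(k+215),(k*4-8,8),0,.3,(255,255,255)); cv2.line(b2,(k*4,10),(k*4,14),(0,255,0))
for k in range(0,140):
    if (k+145)%10==0: cv2.putText(b2,str(k+145),(0,k*4+3),0,.3,(255,255,255)); cv2.line(b2,(18,k*4),(22,k*4),(0,255,0))
cv2.imwrite("pics/c1.png",np.hstack([cv2.resize(o[0],(360,458)),cv2.resize(b2,(426,458))]) if 0 else o[0]); cv2.imwrite("pics/c2.png",b2)
```

```text
(no output)
```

View pics/c1.png

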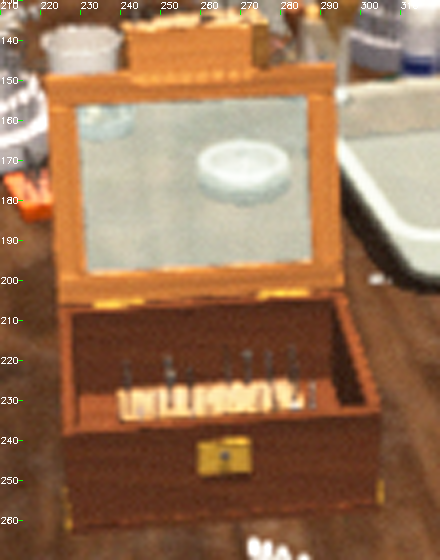

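View pics/c2.png

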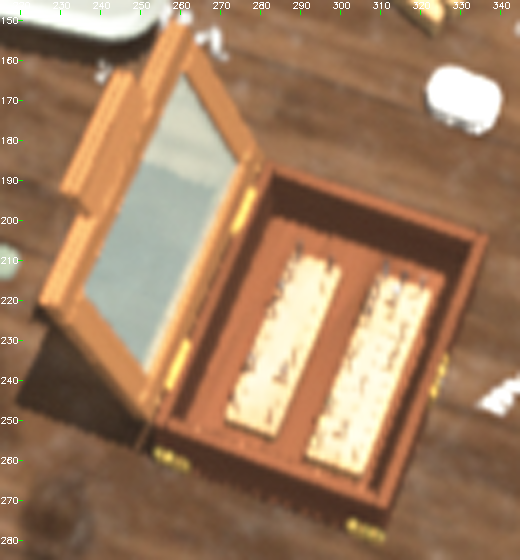

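Corners read: side view front rim (226.8,238.3)-(305,232), hinge (225.5,207)-(296.3,204), bottom (226.8,262.5)-(305.8,255.8). Top view hinge (253.8,251)-(282,186), front rim (311.3,272)-(336.8,204.3).

```bash
cat > h.py <<'E'
import numpy as np,cv2
from scipy.spatial.transform import Rotation as R
from scipy.optimize import least_squares
CAM={"side":(54.05663306644034,278.12617740028674,212.22768040044366,.00689189,[.49606462,-.91906885,.61320825],[1.03706038,-.0606809,-.10311781]),
"top":(42.4427867249852,276.48300616229636,207.1514126107855,-.03461191,[.09000197,-.19126073,1.30330829],[.37383435,-.23828116,-1.17337524])}
def proj(n,P):
    fv,cx,cy,k,t,r=CAM[n]; f=210/np.tan(np.radians(fv/2))
    M=np.diag([1,-1,-1])@R.from_rotvec(r).as_matrix().T
    return cv2.projectPoints(np.atleast_2d(P).astype(float),cv2.Rodrigues(M)[0],-M@np.array(t),np.array([[f,0,cx],[0,f,cy],[0,0,1]]),np.array([k,0,0,0,0.]))[0][:,0]
def plane(n,uv,z=0): return least_squares(lambda p:(proj(n,[p[0],p[1],z])-uv).ravel(),[.5,-.2]).x
E
python3 - <<'E'
from h import *
C=np.array([[75,95,75],[75,-95,75],[-75,95,75],[-75,-95,75],[-75,95,0],[-75,-95,0]])/1000.
S=[[225.5,207],[296.3,204],[226.8,238.3],[305,232],[226.8,262.5],[305.8,255.8]]
T=[[253.8,251],[282,186],[311.3,272],[336.8,204.3]]
def w(p,c): return R.from_euler('z',p[2]).apply(c)+[p[0],p[1],0]
f=lambda p:np.r_[(proj("side",w(p,C))-S).ravel(),(proj("top",w(p,C[:4]))-T).ravel()]
s=least_squares(f,[.5,-.2,1.57],loss='soft_l1'); p=s.x; print(p.round(4),f(p).reshape(-1,2).round(1).tolist())
for n in CAM:
  for a in(1.9,):
    q=lambda r,y,h=0:w(p,[.075-r*np.cos(a)+h*np.sin(a),y,.075+r*np.sin(a)+h*np.cos(a)])
    print(n,[(proj(n,q(*k))).round(1).tolist() for k in((.178,.04),(.178,-.04),(.15,.095),(.15,-.095))])
for nm,uv,z in(("pliers",(390,325),.005),("cube",(406,247),.025),("dish",(165,165),.018),("rack",(141,223),.026),("loupe?",(330.7,169.5),.008)): print(nm,plane("top",uv,z).round(3))
for nm,uv,z in(("loupe?s",(346,240),.01),("cube",(308,306),.025)): print(nm,plane("side",uv,z).round(3))
print(w(p,[.075,0,.075]),w(p,[-.103,0,.075]))
E
```

```text
[ 0.56   -0.0393  1.5801] [[-0.9, -0.7], [-0.5, -2.0], [-1.4, -0.3], [0.9, 0.5], [0.6, 1.2], [-1.0, 2.1], [-0.7, -0.5], [-0.4, -1.7], [0.6, 0.2], [1.0, -0.7]]
side [[[241.7, 136.9]], [[272.7, 135.6]], [[220.8, 148.9]], [[294.1, 145.6]]]
top [[[234.2, 193.3]], [[248.3, 163.0]], [[229.1, 221.2]], [[261.8, 150.2]]]
pliers [ 0.433 -0.331]
cube [ 0.629 -0.308]
dish [0.619 0.362]
rack [0.442 0.34 ]
loupe? [ 0.775 -0.058]
loupe?s [ 0.772 -0.063]
cube [ 0.628 -0.307]
[0.55932545 0.03565381 0.075     ] [ 0.56098208 -0.14233848  0.075     ]
```

Emit:
carry_out:
  rows:
    - [[0,0,-3],[0,0,5.7],9]
    - [[0,0,-3],[0,0,5.7],9]
    - [[0,0,-3],[0,0,5.7],9]
    - [[0,0,-3],[0,0,5.7],9]
    - [[1.95,-2.2,0],[0,0,0],9]
    - [[1.95,-2.2,0],[0,0,0],9]
    - [[1.95,-2.2,0],[0,0,0],9]
    - [[1.95,-2.2,0],[0,0,0],9]
    - [[1.95,-2.2,0],[0,0,0],9]
    - [[1.95,-2.2,0],[0,0,0],9]
    - [[1.95,-2.2,0],[0,0,0],9]
    - [[1.95,-2.2,0],[0,0,0],9]
    - [[1.95,-2.2,0],[0,0,0],9]
    - [[1.95,-2.2,0],[0,0,0],9]
    - [[1.95,-2.2,0],[0,0,0],9]
    - [[1.95,-2.2,0],[0,0,0],9]
    - [[1.95,-2.2,0],[0,0,0],9]
    - [[1.95,-2.2,0],[0,0,0],9]
    - [[1.95,-2.2,0],[0,0,0],9]
    - [[1.95,-2.2,0],[0,0,0],9]

```text
time_s: 1.77
position: [0.5649, -0.245, 0.3342]
tcp_rot: [-3.141, -0.003, 0.001]
contact_force: [1.2, -0.2, 0.1]
finger_gap: 0.0903
finger_force: 0.0
```

Emit:
carry_out:
  rows:
    - [[0,0,0],[7,0,0],9]
    - [[0,0,0],[7,0,0],9]
    - [[0,0,0],[7,0,0],9]
    - [[0,0,0],[7,0,0],9]
    - [[0,0,0],[7,0,0],9]
    - [[0,0,0],[7,0,0],9]
    - [[0,0,0],[7,0,0],9]
    - [[0,0,0],[7,0,0],9]
    - [[0,0,0],[0,0,0],9]

```text
time_s: 2.52
position: [0.5619, -0.25, 0.3271]
tcp_rot: [-2.156, 0.011, 0.009]
contact_force: [-0.2, -0.4, -1.2]
finger_gap: 0.0899
finger_force: 0.0
```

Run:
```python
from workcell import robot
from h import *
s=robot.read_state(); print(s["qpos"].round(3),s["position"],R.from_rotvec(s["tcp_rot"]).as_matrix().round(3))
```

```text
[ 0.854  0.725 -0.252  1.272 -0.604  1.785 -0.907] [ 0.56193555 -0.24998111  0.3271054 ] [[ 1.    -0.012 -0.002]
 [-0.005 -0.552  0.834]
 [-0.011 -0.834 -0.552]]
```

Emit:
carry_out:
  rows:
    - [[0,0,0],[0,6,0],9]
    - [[0,0,0],[0,6,0],9]
    - [[0,0,0],[0,6,0],9]
    - [[0,0,0],[0,6,0],9]
    - [[0,0,0],[0,6,0],9]
    - [[-1.03,1.75,1.78],[0,0,0],9]
    - [[-1.03,1.75,1.78],[0,0,0],9]
    - [[-1.03,1.75,1.78],[0,0,0],9]
    - [[-1.03,1.75,1.78],[0,0,0],9]
    - [[-1.03,1.75,1.78],[0,0,0],9]
    - [[-1.03,1.75,1.78],[0,0,0],9]
    - [[-1.03,1.75,1.78],[0,0,0],9]
    - [[-1.03,1.75,1.78],[0,0,0],9]
    - [[0,0,0],[0,0,0],9]

```text
time_s: 3.68
position: [0.5622, -0.1846, 0.1231]
tcp_rot: [-2.106, 0.297, -0.555]
contact_force: [-0.8, 0.1, 0.2]
finger_gap: 0.0902
finger_force: 0.0
```

Run:
```python
from workcell import robot
from h import *
s=robot.read_state(); print(s["qpos"].round(3),s["position"],s["contact_force"],R.from_rotvec(s["tcp_rot"]).as_matrix().round(3))
c=robot.camera("side"); cv2.imwrite("pics/s1.png",cv2.cvtColor(c["img"],cv2.COLOR_RGB2BGR))
```

```text
[ 1.002  0.762 -0.321  1.876 -1.012  1.049 -0.337] [ 0.5621616  -0.18460134  0.12312264] [-0.79052839  0.13399908  0.15238186] [[ 0.87  -0.001  0.493]
 [-0.41  -0.558  0.722]
 [ 0.274 -0.83  -0.486]]
```

View pics/s1.png

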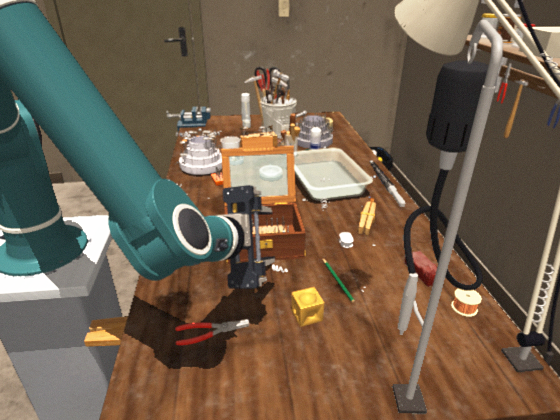

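The picture shows the open gripper in front of the case at about (250,240), well clear of the pliers (210,332) and cube (308,306). The shut-lid orientation is reachable. Next I go up and over the tab.

Emit:
carry_out:
  rows:
    - [[1.05,-3.17,-1.82],[0,0,0],9]
    - [[1.05,-3.17,-1.82],[0,0,0],9]
    - [[1.05,-3.17,-1.82],[0,0,0],9]
    - [[1.05,-3.17,-1.82],[0,0,0],9]
    - [[1.05,-3.17,-1.82],[0,0,0],9]
    - [[1.05,-3.17,-1.82],[0,0,0],9]
    - [[1.05,-3.17,-1.82],[0,0,0],9]
    - [[0,0,0],[-6.06,0,-3.5],9]
    - [[0,0,0],[-6.06,0,-3.5],9]
    - [[0,0,0],[-6.06,0,-3.5],9]
    - [[0,0,0],[-6.06,0,-3.5],9]
    - [[0,0,0],[-6.06,0,-3.5],9]
    - [[0,0,0],[-6.06,0,-3.5],9]
    - [[0,0,0],[-6.06,0,-3.5],9]
    - [[0,0,0],[-6.06,0,-3.5],9]
    - [[0,-3.5,0],[0,0,0],9]
    - [[0,-3.5,0],[0,0,0],9]
    - [[0,-3.5,0],[0,0,0],9]
    - [[0,-3.5,0],[0,0,0],9]
    - [[0,0,0],[0,0,0],9]

```text
time_s: 5.4
position: [0.5635, -0.037, 0.3966]
tcp_rot: [-3.032, -0.02, -0.822]
contact_force: [0.5, 0.1, 1.1]
finger_gap: 0.09
finger_force: 0.0
```

```bash
cat >> h.py <<'E'
def show():
    from workcell import robot
    s=robot.read_state(); M=R.from_rotvec(s["tcp_rot"]).as_matrix()
    print(s["time_s"],s["qpos"].round(2),s["position"].round(4),s["contact_force"].round(1)); print(M.round(3)); return s["position"],M
E
python3 - <<'E'
from h import *
p,M=show()
for t in([.56,.095,.39],[.56,.095,.225]): print(((np.array(t)-p)@M*100).round(2))
print((np.array([0,0,-.165])@M*100).round(2))
E
```

```text
5.4 [ 0.62 -0.08 -0.56  1.95 -0.11  0.74 -1.44] [ 0.5635 -0.037   0.3966] [0.5 0.1 1.1]
[[ 0.863  0.013  0.505]
 [ 0.013 -1.     0.003]
 [ 0.505  0.003 -0.863]]
[ -0.47 -13.21   0.44]
[ -8.8  -13.26  14.68]
[-8.33 -0.05 14.24]
```

Emit:
carry_out:
  rows:
    - [[-0.12,-3.3,0.1],[0,0,0],9]
    - [[-0.12,-3.3,0.1],[0,0,0],9]
    - [[-0.12,-3.3,0.1],[0,0,0],9]
    - [[-0.12,-3.3,0.1],[0,0,0],9]
    - [[-1.0,0,1.7],[0,0,0],9]
    - [[-1.0,0,1.7],[0,0,0],9]
    - [[-1.0,0,1.7],[0,0,0],9]
    - [[-1.0,0,1.7],[0,0,0],9]
    - [[-1.0,0,1.7],[0,0,0],9]
    - [[0,0,0],[0,0,0],9]

```text
time_s: 6.23
position: [0.5587, 0.0855, 0.2867]
tcp_rot: [3.034, 0.003, 0.809]
contact_force: [-1.1, -0.5, 0.2]
finger_gap: 0.0902
finger_force: 0.0
```

Run:
```python
from h import *
p,M=show()
print(((np.array([.56,.095,.225])-p)@M*100).round(2))
from workcell import robot
a=robot.camera("top")["img"][130:290,200:350]; b=robot.camera("side")["img"][80:240,190:340]
cv2.imwrite("pics/v2.png",cv2.cvtColor(cv2.resize(np.hstack([a,b]),(800,427),interpolation=cv2.INTER_CUBIC),cv2.COLOR_RGB2BGR))
```

```text
6.2333 [ 0.49  0.06 -0.8   2.09  0.38  0.53 -2.15] [0.5587 0.0855 0.2867] [-1.1 -0.5  0.2]
[[ 0.867  0.002  0.498]
 [ 0.003 -1.    -0.001]
 [ 0.498  0.002 -0.867]]
[-2.95 -0.96  5.42]
```

View pics/v2.png

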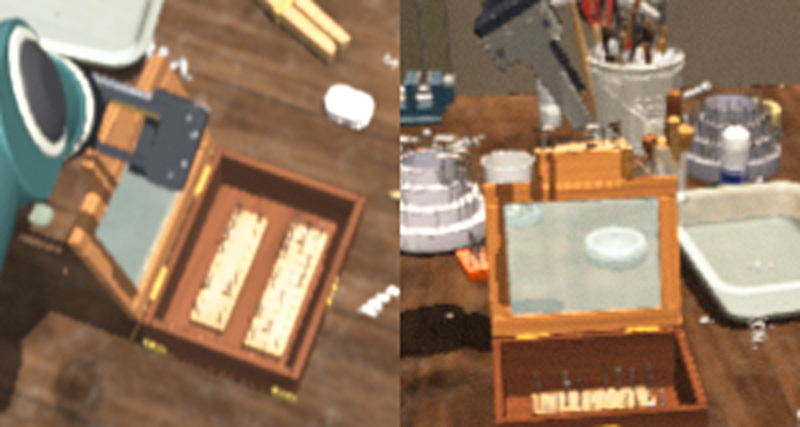

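The top view shows the gripper straddling the tab line (the lid's tab lies beneath the two fingers), and the side view shows the finger just above the tab at (585,140). Now down and partly close around it.

Emit:
carry_out:
  rows:
    - [[-0.74,-0.3,1.36],[0,0,0],9]
    - [[-0.74,-0.3,1.36],[0,0,0],9]
    - [[-0.74,-0.2,1.36],[0,0,0],9]
    - [[-0.74,-0.2,1.36],[0,0,0],9]
    - [[0,0,0],[0,0,0],4.2]
    - [[0,0,0],[0,0,0],4.2]
    - [[0,0,0],[0,0,0],4.2]
    - [[0,0,0],[0,0,0],4.2]
    - [[0,0,0],[0,0,0],4.2]
    - [[0,0,0],[0,0,0],4.2]

```text
time_s: 7.17
position: [0.5626, 0.0959, 0.2274]
tcp_rot: [-3.033, -0.002, -0.816]
contact_force: [1.2, -0.6, 0.1]
finger_gap: 0.052
finger_force: 0.0
```

Run:
```python
from h import *
p,M=show()
from workcell import robot
b=robot.camera("side")["img"][80:240,190:340]
w=robot.camera("wrist")["img"]
cv2.imwrite("pics/v3.png",cv2.cvtColor(np.hstack([cv2.resize(b,(394,420),interpolation=cv2.INTER_CUBIC),w[:,77:483]]),cv2.COLOR_RGB2BGR))
# plan: per-row tool increments
g=.042; H=np.array([.0357,.075]); 
def pose(th,ph):
    E=H+.178*np.array([-np.cos(th),np.sin(th)]); q=np.array([np.sin(ph),-np.cos(ph)]); ty=np.array([-np.cos(ph),-np.sin(ph)])
    return E+.018*q-g/2*ty
for th in(1.8,1.75,1.7,1.6,1.5,1.4,1.3,1.2,1.1,1,.9,.8,.7,.6,.5,.4,.3,.2,.1,0):
    ph=np.radians(56)*(1.8-th)/1.8; print(th,np.degrees(ph).round(1),pose(th,ph).round(4))
```

```text
7.1667 [ 0.36  0.17 -0.73  2.15  0.69  0.44 -2.46] [0.5626 0.0959 0.2274] [ 1.2 -0.6  0.1]
[[ 0.865  0.001  0.501]
 [ 0.001 -1.     0.001]
 [ 0.501 -0.    -0.865]]
1.8 0.0 [0.0971 0.2303]
1.75 1.6 [0.0889 0.2327]
1.7 3.1 [0.0806 0.2347]
1.6 6.2 [0.0637 0.2373]
1.5 9.3 [0.0467 0.2382]
1.4 12.4 [0.0298 0.2374]
1.3 15.6 [0.0131 0.2348]
1.2 18.7 [-0.0031  0.2306]
1.1 21.8 [-0.0189  0.2247]
1 24.9 [-0.0338  0.2173]
0.9 28.0 [-0.048   0.2084]
0.8 31.1 [-0.061   0.1981]
0.7 34.2 [-0.073   0.1866]
0.6 37.3 [-0.0836  0.1739]
0.5 40.4 [-0.0929  0.1603]
0.4 43.6 [-0.1006  0.1457]
0.3 46.7 [-0.1068  0.1305]
0.2 49.8 [-0.1114  0.1148]
0.1 52.9 [-0.1144  0.0987]
0 56.0 [-0.1156  0.0823]
```

View pics/v3.png

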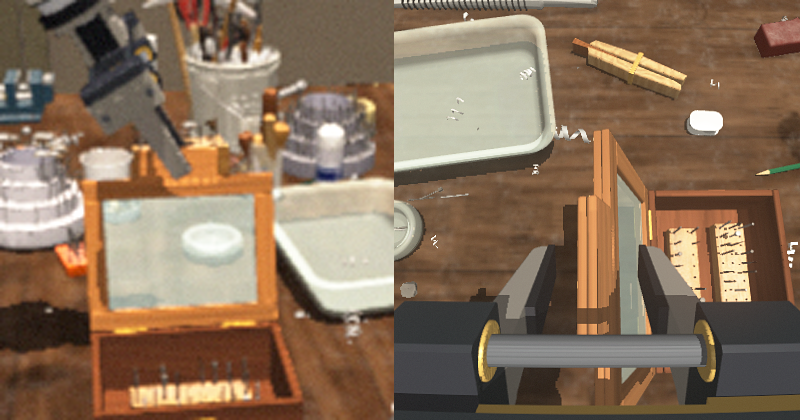

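The wrist picture shows the tab standing between the fingers with clearance on both sides: rear finger at about (530,300), front finger at (665,290). Now I compute the sweep increments.

```bash
cat >> h.py <<'E'
def pose(th,ph,g=.042,ins=.018,H=np.array([.0357,.075])):
    E=H+.178*np.array([-np.cos(th),np.sin(th)]); q=np.array([np.sin(ph),-np.cos(ph)]); ty=np.array([-np.cos(ph),-np.sin(ph)])
    return E+ins*q-g/2*ty
def inc(a,b,pha,phb,n):
    for i in range(n):
        t=[a+(b-a)*k/n for k in(i,i+1)]; f=[pha+(phb-pha)*k/n for k in(i,i+1)]
        d=pose(t[1],np.radians(f[1]))-pose(t[0],np.radians(f[0])); p=np.radians(f[0])
        qc=d[0]*np.sin(p)-d[1]*np.cos(p); y=-d[0]*np.cos(p)-d[1]*np.sin(p)
        print(round(t[1],3),np.round([-50*qc,100*y,86.6*qc],2),np.round((f[1]-f[0])*np.array([.866,0,.5]),2))
E
python3 - <<'E'
from h import *
inc(1.8,1.3,0,15.6,10); inc(1.3,1.15,15.6,20.2,5)
E
```

```text
1.75 [ 0.12  0.82 -0.21] [1.35 0.   0.78]
1.7 [ 0.11  0.83 -0.19] [1.35 0.   0.78]
1.65 [ 0.1   0.83 -0.17] [1.35 0.   0.78]
1.6 [ 0.09  0.83 -0.15] [1.35 0.   0.78]
1.55 [ 0.08  0.84 -0.14] [1.35 0.   0.78]
1.5 [ 0.07  0.84 -0.12] [1.35 0.   0.78]
1.45 [ 0.06  0.84 -0.1 ] [1.35 0.   0.78]
1.4 [ 0.05  0.84 -0.08] [1.35 0.   0.78]
1.35 [ 0.04  0.84 -0.07] [1.35 0.   0.78]
1.3 [ 0.03  0.84 -0.05] [1.35 0.   0.78]
1.27 [ 0.01  0.51 -0.02] [0.8  0.   0.46]
1.24 [ 0.01  0.51 -0.02] [0.8  0.   0.46]
1.21 [ 0.01  0.5  -0.01] [0.8  0.   0.46]
1.18 [ 0.   0.5 -0. ] [0.8  0.   0.46]
1.15 [-0.   0.5  0. ] [0.8  0.   0.46]
```

Emit:
carry_out:
  rows:
    - [[0,0,0],[0,0,0],4.2]
    - [[0,0,0],[0,0,0],4.2]
    - [[0.12,0.82,-0.21],[1.35,0,0.78],4.2]
    - [[0.11,0.83,-0.19],[1.35,0,0.78],4.2]
    - [[0.1,0.83,-0.17],[1.35,0,0.78],4.2]
    - [[0.09,0.83,-0.15],[1.35,0,0.78],4.2]
    - [[0.08,0.84,-0.14],[1.35,0,0.78],4.2]
    - [[0.07,0.84,-0.12],[1.35,0,0.78],4.2]

```text
time_s: 7.93
position: [0.5625, 0.0456, 0.2348]
tcp_rot: [-2.879, 0.06, -0.773]
contact_force: [-0.6, 0.8, 0.1]
finger_gap: 0.0422
finger_force: 0.2
```

Run:
```python
from h import *
p,M=show(); print(pose(1.5,np.radians(9.3)))
```

```text
7.9333 [ 0.83  0.19 -0.97  2.16  0.17  0.33 -1.85] [0.5625 0.0456 0.2348] [-0.6  0.8  0.1]
[[ 0.866  0.003  0.501]
 [-0.08  -0.986  0.143]
 [ 0.494 -0.164 -0.854]]
[0.04674162 0.23818438]
```

Tracking well, and the lid is on the rear finger. Continue through the tip and catch.

Emit:
carry_out:
  rows:
    - [[0.06,0.84,-0.1],[1.35,0,0.78],4.2]
    - [[0.05,0.84,-0.08],[1.35,0,0.78],4.2]
    - [[0.04,0.84,-0.07],[1.35,0,0.78],4.2]
    - [[0.03,0.84,-0.05],[1.35,0,0.78],4.2]
    - [[0,0,0],[0,0,0],4.2]
    - [[0,0,0],[0,0,0],4.2]

```text
time_s: 8.43
position: [0.5623, 0.0112, 0.2306]
tcp_rot: [-2.778, 0.103, -0.743]
contact_force: [0.9, -0.2, 0.4]
finger_gap: 0.0416
finger_force: 0.0
```

Run:
```python
from h import *
from workcell import robot
p,M=show(); print(pose(1.3,np.radians(15.6)))
b=robot.camera("side")["img"][80:240,190:340]
w=robot.camera("wrist")["img"]
cv2.imwrite("pics/v4.png",cv2.cvtColor(np.hstack([cv2.resize(b,(394,420),interpolation=cv2.INTER_CUBIC),w[:,77:483]]),cv2.COLOR_RGB2BGR))
```

```text
8.4333 [ 1.12  0.3  -1.15  2.16  0.02  0.33 -1.61] [0.5623 0.0112 0.2306] [ 0.9 -0.2  0.4]
[[ 0.866 -0.001  0.499]
 [-0.135 -0.963  0.234]
 [ 0.481 -0.27  -0.834]]
[0.01315218 0.23482375]
```

View pics/v4.png

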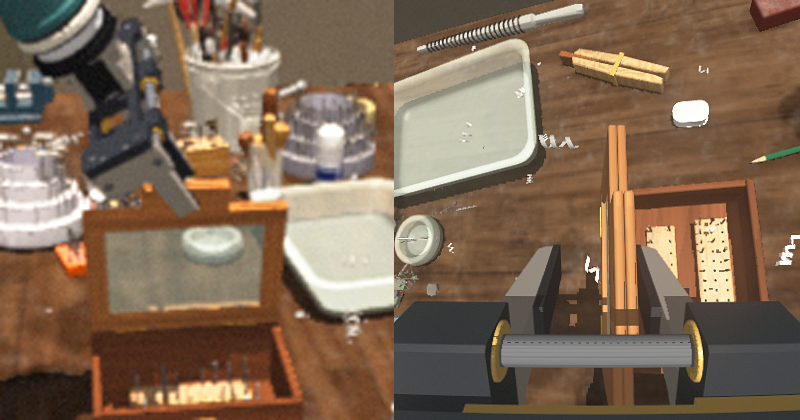

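The wrist view shows the lid now resting against the front finger (tab edge at about x=635, finger at 640). In the side view it has tipped forward. Lower to about 1.15 rad and hold.

Emit:
carry_out:
  rows:
    - [[0.06,0.51,-0.1],[0.8,0,0.46],4.2]
    - [[0.06,0.51,-0.1],[0.8,0,0.46],4.2]
    - [[0.06,0.5,-0.1],[0.8,0,0.46],4.2]
    - [[0.05,0.5,-0.08],[0.8,0,0.46],4.2]
    - [[0,0.5,0],[0.8,0,0.46],4.2]
    - [[0,0,0],[0,0,0],4.2]
    - [[0,0,0],[0,0,0],4.2]
    - [[0,0,0],[0,0,0],4.2]
    - [[0,0,0],[0,0,0],4.2]
    - [[0,0,0],[0,0,0],4.2]

```text
time_s: 9.37
position: [0.5625, -0.0126, 0.2278]
tcp_rot: [-2.703, 0.125, -0.724]
contact_force: [-0.4, 0.3, -0.3]
finger_gap: 0.0417
finger_force: 0.2
```

Run:
```python
from h import *
p,M=show(); print(pose(1.15,np.radians(20.2)))
inc(1.15,.65,20.2,35.8,13)
```

```text
9.3667 [ 1.26  0.4  -1.23  2.14 -0.01  0.35 -1.51] [ 0.5625 -0.0126  0.2278] [-0.4  0.3 -0.3]
[[ 0.866  0.003  0.499]
 [-0.17  -0.939  0.3  ]
 [ 0.47  -0.345 -0.813]]
[-0.01108704  0.22783037]
1.112 [-0.01  0.64  0.01] [1.04 0.   0.6 ]
1.073 [-0.01  0.64  0.02] [1.04 0.   0.6 ]
1.035 [-0.02  0.64  0.03] [1.04 0.   0.6 ]
0.996 [-0.03  0.64  0.04] [1.04 0.   0.6 ]
0.958 [-0.03  0.64  0.05] [1.04 0.   0.6 ]
0.919 [-0.04  0.64  0.06] [1.04 0.   0.6 ]
0.881 [-0.04  0.63  0.08] [1.04 0.   0.6 ]
0.842 [-0.05  0.63  0.09] [1.04 0.   0.6 ]
0.804 [-0.06  0.63  0.1 ] [1.04 0.   0.6 ]
0.765 [-0.06  0.63  0.11] [1.04 0.   0.6 ]
0.727 [-0.07  0.62  0.12] [1.04 0.   0.6 ]
0.688 [-0.07  0.62  0.13] [1.04 0.   0.6 ]
0.65 [-0.08  0.62  0.14] [1.04 0.   0.6 ]
```

Emit:
carry_out:
  rows:
    - [[-0.01,0.64,0.01],[1.04,0,0.6],4.2]
    - [[-0.01,0.64,0.02],[1.04,0,0.6],4.2]
    - [[-0.02,0.64,0.03],[1.04,0,0.6],4.2]
    - [[-0.03,0.64,0.04],[1.04,0,0.6],4.2]
    - [[-0.03,0.64,0.05],[1.04,0,0.6],4.2]
    - [[-0.04,0.64,0.06],[1.04,0,0.6],4.2]
    - [[-0.04,0.63,0.08],[1.04,0,0.6],4.2]
    - [[0,0,0],[0,0,0],4.2]
    - [[0,0,0],[0,0,0],4.2]
    - [[0,0,0],[0,0,0],4.2]

```text
time_s: 10.2
position: [0.5625, -0.0521, 0.2068]
tcp_rot: [-2.564, 0.171, -0.687]
contact_force: [-1.3, -1.0, 0.3]
finger_gap: 0.0422
finger_force: 0.5
```

Run:
```python
from h import *
from workcell import robot
p,M=show(); print(pose(.881,np.radians(28.6)))
b=robot.camera("side")["img"][80:240,190:340]
w=robot.camera("wrist")["img"]
cv2.imwrite("pics/v5.png",cv2.cvtColor(np.hstack([cv2.resize(b,(394,420),interpolation=cv2.INTER_CUBIC),w[:,77:483]]),cv2.COLOR_RGB2BGR))
```

```text
10.2 [ 1.38  0.61 -1.26  2.12 -0.    0.38 -1.39] [ 0.5625 -0.0521  0.2068] [-1.3 -1.   0.3]
[[ 0.866  0.003  0.499]
 [-0.237 -0.878  0.416]
 [ 0.439 -0.478 -0.76 ]]
[-0.05052156  0.2065537 ]
```

View pics/v5.png

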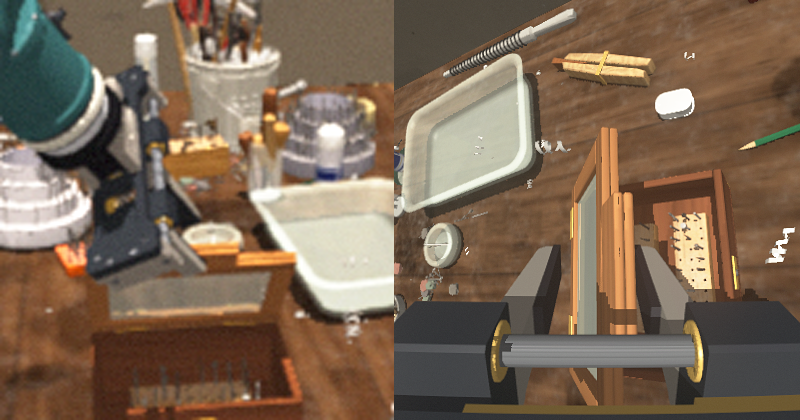

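The lid rides on the front finger at about 0.88 rad: the tab lies along the right finger at (630,260) and the left finger is well away. Continue lowering.

Run:
```python
from h import *
inc(.881,.3,28.6,46.7,16); print(); inc(.3,0,46.7,56,14); inc(0,-.03,56,56,3)
```

```text
0.845 [-0.05  0.6   0.08] [0.98 0.   0.57]
0.808 [-0.05  0.59  0.09] [0.98 0.   0.57]
0.772 [-0.06  0.59  0.1 ] [0.98 0.   0.57]
0.736 [-0.06  0.59  0.11] [0.98 0.   0.57]
0.699 [-0.07  0.59  0.12] [0.98 0.   0.57]
0.663 [-0.07  0.58  0.12] [0.98 0.   0.57]
0.627 [-0.08  0.58  0.13] [0.98 0.   0.57]
0.591 [-0.08  0.58  0.14] [0.98 0.   0.57]
0.554 [-0.09  0.57  0.15] [0.98 0.   0.57]
0.518 [-0.09  0.57  0.16] [0.98 0.   0.57]
0.482 [-0.1   0.57  0.17] [0.98 0.   0.57]
0.445 [-0.1   0.56  0.18] [0.98 0.   0.57]
0.409 [-0.11  0.56  0.19] [0.98 0.   0.57]
0.373 [-0.11  0.55  0.19] [0.98 0.   0.57]
0.336 [-0.12  0.55  0.2 ] [0.98 0.   0.57]
0.3 [-0.12  0.54  0.21] [0.98 0.   0.57]

0.279 [-0.07  0.32  0.13] [0.58 0.   0.33]
0.257 [-0.08  0.32  0.13] [0.58 0.   0.33]
0.236 [-0.08  0.32  0.13] [0.58 0.   0.33]
0.214 [-0.08  0.31  0.14] [0.58 0.   0.33]
0.193 [-0.08  0.31  0.14] [0.58 0.   0.33]
0.171 [-0.08  0.31  0.14] [0.58 0.   0.33]
0.15 [-0.08  0.31  0.14] [0.58 0.   0.33]
0.129 [-0.09  0.31  0.15] [0.58 0.   0.33]
0.107 [-0.09  0.31  0.15] [0.58 0.   0.33]
0.086 [-0.09  0.3   0.15] [0.58 0.   0.33]
0.064 [-0.09  0.3   0.16] [0.58 0.   0.33]
0.043 [-0.09  0.3   0.16] [0.58 0.   0.33]
0.021 [-0.09  0.3   0.16] [0.58 0.   0.33]
0.0 [-0.09  0.3   0.16] [0.58 0.   0.33]
-0.01 [-0.05  0.15  0.09] [0. 0. 0.]
-0.02 [-0.05  0.15  0.09] [0. 0. 0.]
-0.03 [-0.05  0.15  0.09] [0. 0. 0.]
```

Emit:
carry_out:
  rows:
    - [[-0.05,0.6,0.08],[0.98,0,0.57],4.2]
    - [[-0.05,0.59,0.09],[0.98,0,0.57],4.2]
    - [[-0.06,0.59,0.1],[0.98,0,0.57],4.2]
    - [[-0.06,0.59,0.11],[0.98,0,0.57],4.2]
    - [[-0.07,0.59,0.12],[0.98,0,0.57],4.2]
    - [[-0.07,0.58,0.12],[0.98,0,0.57],4.2]
    - [[-0.08,0.58,0.13],[0.98,0,0.57],4.2]
    - [[-0.08,0.58,0.14],[0.98,0,0.57],4.2]
    - [[-0.09,0.57,0.15],[0.98,0,0.57],4.2]
    - [[-0.09,0.57,0.16],[0.98,0,0.57],4.2]
    - [[-0.1,0.57,0.17],[0.98,0,0.57],4.2]
    - [[0,0,0],[0,0,0],4.2]

```text
time_s: 11.3
position: [0.5624, -0.0974, 0.1564]
tcp_rot: [-2.355, 0.238, -0.629]
contact_force: [-0.7, -0.9, -0.6]
finger_gap: 0.0423
finger_force: 0.7
```

Run:
```python
from h import *
p,M=show(); print(pose(.482,np.radians(41)))
```

```text
11.3 [ 1.46  0.92 -1.22  2.05  0.02  0.45 -1.26] [ 0.5624 -0.0974  0.1564] [-0.7 -0.9 -0.6]
[[ 0.866 -0.001  0.499]
 [-0.329 -0.753  0.57 ]
 [ 0.375 -0.658 -0.653]]
[-0.09436242  0.15770477]
```

Emit:
carry_out:
  rows:
    - [[-0.1,0.56,0.18],[0.98,0,0.57],4.2]
    - [[-0.11,0.56,0.19],[0.98,0,0.57],4.2]
    - [[-0.11,0.55,0.19],[0.98,0,0.57],4.2]
    - [[-0.12,0.55,0.2],[0.98,0,0.57],4.2]
    - [[-0.12,0.54,0.21],[0.98,0,0.57],4.2]
    - [[-0.07,0.32,0.13],[0.58,0,0.33],4.2]
    - [[-0.08,0.32,0.13],[0.58,0,0.33],4.2]
    - [[-0.08,0.32,0.13],[0.58,0,0.33],4.2]
    - [[-0.08,0.31,0.14],[0.58,0,0.33],4.2]
    - [[-0.08,0.31,0.14],[0.58,0,0.33],4.2]
    - [[-0.08,0.31,0.14],[0.58,0,0.33],4.2]
    - [[0,0,0],[0,0,0],4.2]
    - [[0,0,0],[0,0,0],4.2]

```text
time_s: 12.38
position: [0.5624, -0.1146, 0.1098]
tcp_rot: [-2.193, 0.278, -0.587]
contact_force: [-1.2, -1.1, -1.0]
finger_gap: 0.042
finger_force: 1.0
```

Run:
```python
from h import *
p,M=show(); print(pose(.171,np.radians(50.7)))
from workcell import robot
a=robot.camera("side")["img"][120:280,190:340]
w=robot.camera("wrist")["img"]
cv2.imwrite("pics/v6.png",cv2.cvtColor(np.hstack([cv2.resize(a,(394,420),interpolation=cv2.INTER_CUBIC),w[:,77:483]]),cv2.COLOR_RGB2BGR))
```

```text
12.3833 [ 1.49  1.14 -1.18  1.99  0.02  0.51 -1.18] [ 0.5624 -0.1146  0.1098] [-1.2 -1.1 -1. ]
[[ 0.867  0.     0.499]
 [-0.387 -0.632  0.672]
 [ 0.316 -0.775 -0.548]]
[-0.11247376  0.11013967]
```

Emit:
carry_out:
  rows:
    - [[-0.08,0.31,0.14],[0.58,0,0.33],4.2]
    - [[-0.09,0.31,0.15],[0.58,0,0.33],4.2]
    - [[-0.09,0.31,0.15],[0.58,0,0.33],4.2]
    - [[-0.09,0.3,0.15],[0.58,0,0.33],4.2]
    - [[-0.05,0.15,0.08],[0.29,0,0.17],4.2]
    - [[-0.05,0.15,0.08],[0.29,0,0.17],4.2]
    - [[-0.05,0.15,0.08],[0.29,0,0.17],4.2]
    - [[-0.05,0.15,0.08],[0.29,0,0.17],4.2]
    - [[0,0,0],[0,0,0],4.2]
    - [[0,0,0],[0,0,0],4.2]

```text
time_s: 13.32
position: [0.5623, -0.1171, 0.0891]
tcp_rot: [-2.126, 0.294, -0.569]
contact_force: [-0.8, -1.5, -2.2]
finger_gap: 0.0419
finger_force: 1.0
```

Run:
```python
from h import *
p,M=show(); print(pose(.043,np.radians(54.6)))
```

```text
13.3167 [ 1.5   1.23 -1.17  1.96  0.02  0.53 -1.14] [ 0.5623 -0.1171  0.0891] [-0.8 -1.5 -2.2]
[[ 0.867  0.001  0.499]
 [-0.407 -0.577  0.708]
 [ 0.288 -0.817 -0.499]]
[-0.11529826  0.08934226]
```

Emit:
carry_out:
  rows:
    - [[-0.035,0.1,0.06],[0,0,0],4.2]
    - [[-0.035,0.1,0.06],[0,0,0],4.2]
    - [[-0.035,0.1,0.06],[0,0,0],4.2]
    - [[-0.035,0.1,0.06],[0,0,0],4.2]
    - [[0,0,0],[0,0,0],4.2]
    - [[0,0,0],[0,0,0],4.2]

```text
time_s: 13.82
position: [0.5621, -0.1164, 0.0845]
tcp_rot: [-2.125, 0.293, -0.568]
contact_force: [-0.6, 0.2, 0.4]
finger_gap: 0.042
finger_force: 0.0
```

Emit:
carry_out:
  rows:
    - [[-0.035,0.1,0.06],[0,0,0],4.2]
    - [[-0.035,0.1,0.06],[0,0,0],4.2]
    - [[0,0,0],[0,0,0],4.2]
    - [[0,0,0],[0,0,0],4.2]

```text
time_s: 14.15
position: [0.5622, -0.117, 0.0818]
tcp_rot: [-2.126, 0.293, -0.568]
contact_force: [-0.7, -0.3, 0.0]
finger_gap: 0.0421
finger_force: 0.0
```

Emit:
carry_out:
  rows:
    - [[-0.06,0.16,0.1],[0,0,0],4.2]
    - [[0,0,-0.8],[0,0,0],4.2]
    - [[0,0,-1.0],[0,0,0],4.2]
    - [[0,0,-1.5],[0,0,0],4.2]
    - [[0,0,-2],[0,0,0],4.2]
    - [[0,0,-2.5],[0,0,0],4.2]
    - [[0,0,-2.5],[0,0,0],4.2]
    - [[0,0,-2.5],[0,0,0],4.2]
    - [[0,0,-2.5],[0,0,0],4.2]
    - [[0,0,0],[0,0,0],4.2]
    - [[0,0,0],[0,0,0],4.2]

```text
time_s: 15.07
position: [0.4855, -0.2277, 0.1568]
tcp_rot: [-2.127, 0.297, -0.572]
contact_force: [0.2, -0.8, -0.6]
finger_gap: 0.0417
finger_force: 0.0
```

Run:
```python
from h import *
p,M=show()
from workcell import robot
a=robot.camera("side")["img"]; t=robot.camera("top")["img"]
cv2.imwrite("pics/v7.png",cv2.cvtColor(np.hstack([cv2.resize(a[150:350,150:350],(400,400),interpolation=cv2.INTER_CUBIC),cv2.resize(t[100:360,100:440],(400,306),interpolation=cv2.INTER_CUBIC)[:,:].copy() if 0 else cv2.resize(t[100:360,150:410],(400,400),interpolation=cv2.INTER_CUBIC)]),cv2.COLOR_RGB2BGR))
```

```text
15.0667 [ 1.74  1.15 -1.24  1.89  0.01  0.84 -1.11] [ 0.4855 -0.2277  0.1568] [ 0.2 -0.8 -0.6]
[[ 0.865 -0.001  0.502]
 [-0.41  -0.578  0.706]
 [ 0.289 -0.816 -0.501]]
```

View pics/v7.png

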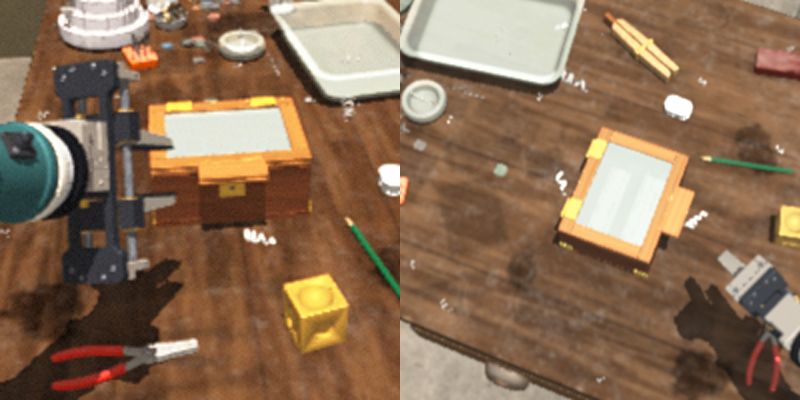

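The lid lies flat and shut on the case (tab at (235,168) in the side view and (680,210) in the top view). The gripper is clear and the bystanders are in place.

```bash
python3 -c "
from workcell import robot
print(robot.finish_job())"
```

```text
the job is handed in; nothing more can be done
None
```

The lid was tipped forward, caught on the front finger under its tab, let down fully shut, and the job was handed in at about 15 s with the gripper clear and the bystanders in place; the hand-in returned no verdict.

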